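# Fit the filter collar on a spotting scope

## Robot

A 7-joint arm with a two-finger parallel gripper is mounted at the origin on the work surface. World frame = base frame: x ahead of the robot, y to its left, z up, the work surface at z = 0. Lengths are in m, angles in rad, forces in N, time in s.
With the tool pointing down it reaches from about 0.4 to 0.85 m from the base axis. Payload 4.5 kg.
Tool frame: the origin (TCP) lies on the centre line of the jaws, within the pads' length; the fingertips stand 8 mm ahead of it and the grasp point (between the pads) lies 11 mm behind it; z points along the fingers, x is the direction in which the jaws open and shut, and the axes are right-handed (so a half turn about z gives the same grasp; the last joint's range is limited). The gripper opens to 88 mm and grips with 3 to 60 N. Pads are 18 mm wide; open, the fingers measure 123 mm over their backs; the gripper's body (75 mm by 187 mm) begins 45 mm behind the grasp point.
Start: joints at [-1.191, 0.689, -0.195, 1.565, 0.157, 0.902, -0.215], TCP at [0.212, 0.588, 0.247] pointing down, gripper open.
Joint ranges: [-3.01, 3.01], [-0.46, 2.08], [-1.47, 1.51], [0.13, 2.56], [-1, 4.14], [0.04, 2.09], [-2.66, 2.66]. Speed limits (rad/s): [2.57, 2.57, 3.14, 3.14, 3.14, 3.14, 3.14].

## Interface

Orientations are given as a unit quaternion [x, y, z, w].
In Python, from plant import r gives the robot as it stands.
- The arm moves only by the shell command python3 -m pendant 'ROWS' [FORCE]. ROWS is JSON, a list of rows, each a list of 3 entries, a list of its own where there are three numbers: the turn, a rotation vector about the tool's x, y, z in rad, then the shift along the tool's x, y, z in m, then the opening, from 0 (shut) to 1 (fully open). In form: [[[wx, wy, wz], [tx, ty, tz], claw], ...]. A call has 1 to 10 rows; each row is the pose to reach, as a shift and turn from the pose commanded when the call began, along the tool's axes at that moment; what a row does not reach only later rows make up. A row lasts 1/10 s, in which the tool goes at most 50 mm and 8.59 degrees, less where a joint would pass 70% of its speed; a pose out of reach is approached as far as the arm can. A call with a gripper value outside its range is refused whole. The fingers move at their own pace and stop on an object; FORCE is the grip in N (left out, the last holds). Time passes only in rows, so rows that repeat a pose let the fingers close. It gives the time, the measured TCP pose, the force and the opening at its end, in the units of the state.
- r.get_state(): the state, without advancing time (a new reading comes with each control period).
- r.snapshot(name): name is "scene" or "side" or "wrist"; returns a dict with "image" (400x640x3 uint8, red, green, blue), "mtx" (3x3 intrinsics, pixels), "R" (3x3) and "t" (3): a world point X has camera coordinates R X + t; the wrist camera has in their place "T_tool_cam" (4x4, takes a point from camera to tool coordinates, whose origin is the TCP and whose axes are the tool frame's). Camera axes: x right, y down, z forward; pixel columns grow to the right and rows downward; lengths in m; the calibration is good to about 2 mm. A picture is of the moment at which its call begins: read the wrist's pose just before it. There is no depth.
- r.finish_job(): hands the job in, once; it reports no verdict.
The state is a dict: "clock": time; "q": joint angles; "qd": joint speeds; "joint_torque": joint torques, N m; "tool_pos": TCP position; "eef_rot": TCP orientation; "contact_force": force on the tool from outside, world axes, zero at the start; "moment": the same for the moment, N m; "opening": opening from 0.0 (shut) to 1.0 (fully open).
Only numpy, scipy, OpenCV 4.12 (cv2) and the standard library are available. Lean on these libraries where they do the work, as an engineer would, in place of code of your own. Each camera call takes 0.05 s, during which the arm holds its last target. There are 200 camera calls.

## Task

On the target-range bench a spotting scope's front end stands upright in its clamp, with the filter disc sitting cocked in the seat. First press the filter down until it lies level in its seat; then fit the knurled collar over it, lip up, push it against its spring and turn it until its hidden keyways drop over the hidden lugs. Finish while still holding the collar pushed fully home (the spring lifts it if you let go), and leave the bottle, the tin and the screwdriver where they are.

Things in the scene. Friction and masses are not known exactly. Their poses are not given: they have to be found in the camera images.
- scope: Fixed stand with the scope's front end, 120 mm tall. Origin on the bench under its vertical axis, z up. 110 x 110 x 12 mm steel base plate; black tube 60 mm in diameter up to 78 mm high; a red clamp ring 68 mm across, with an ear reaching 48 mm from the axis, stays below 40 mm.
- rim (a point): Centre of the top rim of the steel spigot on the stand, on the axis, 120 mm above the bench, x and y as the stand's. Spigot 46 mm in diameter (45 mm over its topmost 6 mm). In its top is the filter seat, a round recess 40 mm wide, 6 mm deep. Four lugs 90 degrees apart, 5 mm wide, tops 19 mm below the rim, hidden inside the sleeve; their angle is unknown, different every time.
- stud (a joint): Rubber stud in the seat, 14 mm from the axis towards the stand's +x, that props up one edge of the filter. Value in m: 0 up, 0.005 flush with the seat's floor. It moves stiffly (about 2.5 N) and stays where pushed; about 6 N down on the filter's centre seats it.
- sleeve (a joint): Aluminium spring sleeve around the spigot, 60 mm in diameter, its flat top 17.5 mm below the rim when free. Value in m: 0 free, growing as pushed down; 0.0015 with the collar resting on the lugs out of line, 0.0095 with the collar fully home. The spring pushes up with 2.7 N at 0 and 8.4 N at 0.0095.
- filter_c (a point): Filter disc, amber glass in a dark metal rim, 37 mm in diameter, 4 mm thick, 25 g, lying in the seat with one edge propped up about 5 mm on the stud. This point is its centre, z along its axis. Level in its seat, this point is 4 mm below the rim point.
- collar_c (a point): Centre of the loose knurled aluminium collar, a ring 60 mm in outer diameter, 32 mm tall, about 130 g, standing on the bench lip up, z up. Bore 49 mm; at the top a 5 mm thick inward lip leaves a 34 mm hole. This point is 1.5 mm below the rim point when the collar rests on the free sleeve, 3 mm when pushed onto the lugs out of line, 11 mm when fully home (lip on the rim).
- collar_foot (a point): Centre of the collar's lower edge, 16 mm below its centre. From here four keyways 9 mm wide, 11 mm deep and 90 degrees apart run up inside the bore, hidden from above, at this frame's +x, +y, -x, -y. Each takes a lug within about 0.07 rad either way, so a turn of at most 90 degrees, either way, finds the lugs.
- fluid_c (a point): Bystander: upright pale plastic bottle with a white cap of cleaning fluid, 38 mm in diameter, 100 mm tall; this point is its centre.
- tin_c (a point): Bystander: flat round brass tin with a white lid, 72 mm in diameter, 32 mm tall; this point is its centre.
- driver_grip (a point): Bystander: screwdriver, 170 mm long, lying on the bench; this point is the middle of its handle.
Not all that is in view belongs to the job. Of the things that look like the part that bears filter_c, the smallest one is meant.

How it is judged:
By the outcome, as a careful person would: the job done as asked, in the order asked, and still so for the second after the job is handed in, while the arm keeps its last pose, push and grip.
It also fails if it takes over 61 s, if anything falls off the work surface, if the arm or the gripper's body presses on something with over 40 N, if the wrist force passes 120 N, or if a joint passes its speed limit or range.

## Working session

There is one attempt and no reset: what is moved stays moved. The work goes in short steps, Python scripts to look and compute and a shell command to move; the robot and the scene stay as the last step left them, time stands still between calls to the robot, and variables do not carry over. Pictures are saved under pics/ and viewed, about 8 in all and at most 12, crops included, and the job is handed in when it is done.

```bash
mkdir -p pics; ls
cat > h.py <<'E'
import numpy as np, cv2
from plant import r
from scipy.spatial.transform import Rotation as Ro
def cam(name):
    s=r.get_state(); d=r.snapshot(name)
    if name=="wrist":
        T=np.eye(4); T[:3,:3]=Ro.from_quat(s["eef_rot"]).as_matrix(); T[:3,3]=s["tool_pos"]
        W=np.linalg.inv(T@np.array(d["T_tool_cam"])); d["R"],d["t"]=W[:3,:3],W[:3,3]
    d["R"]=np.array(d["R"]);d["t"]=np.array(d["t"]);d["mtx"]=np.array(d["mtx"])
    np.savez("pics/last_%s.npz"%name,**{k:d[k] for k in("image","mtx","R","t")})
    return d
def save(d,fn,crop=None,scale=1):
    im=cv2.cvtColor(np.array(d["image"]),cv2.COLOR_RGB2BGR)
    if crop: x0,y0,x1,y1=crop; im=im[y0:y1,x0:x1]
    cv2.imwrite(fn,cv2.resize(im,None,fx=scale,fy=scale,interpolation=cv2.INTER_CUBIC))
def onplane(d,u,v,z):
    ray=d["R"].T@np.linalg.solve(d["mtx"],[u,v,1.]); c=-d["R"].T@d["t"]
    return c+ray*(z-c[2])/ray[2]
def proj(d,X):
    p=d["mtx"]@(d["R"]@np.array(X)+d["t"]); return p[:2]/p[2]
E
python3 - <<'E'
from h import *
s=r.get_state(); print(s)
for n in("scene","side"):
    d=cam(n); save(d,f"pics/{n}0.png"); print(n,-d["R"].T@d["t"])
E
```

```text
pics
{'clock': 0.0, 'q': array([-1.19121827,  0.68998056, -0.19452037,  1.56635011,  0.15729855,
        0.90249757, -0.21508632]), 'qd': array([-0.0006947 , -0.00061536,  0.00024515, -0.00058456,  0.00077244,
       -0.00069099,  0.00079446]), 'joint_torque': array([-7.44747431e-04, -5.27554071e+01, -1.26679089e+00, -1.53425592e+01,
       -5.25124662e-02,  6.49346039e-03,  1.86396787e-04]), 'tool_pos': array([0.21166199, 0.5874064 , 0.2459107 ]), 'eef_rot': array([ 8.18178120e-01,  5.74964098e-01, -7.15158382e-04,  5.81554702e-04]), 'contact_force': array([-0.84142209,  0.08554975,  0.77038067]), 'moment': array([ 0.00678251, -0.0061458 , -0.01012625]), 'opening': 0.9972253154918223}
scene [1.12901011 0.12576769 0.85430888]
side [0.32800215 0.47918484 0.83780919]
```

View pics/scene0.png

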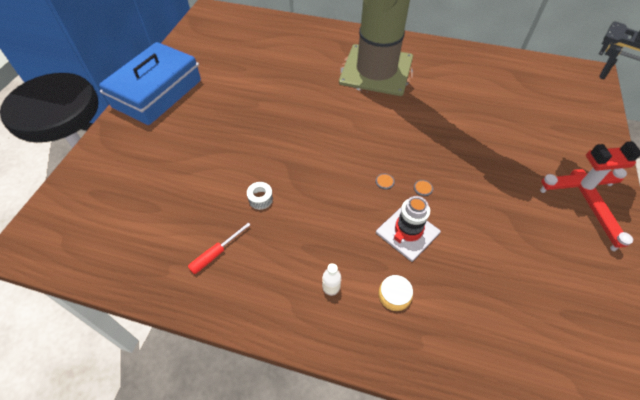

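View pics/side0.png

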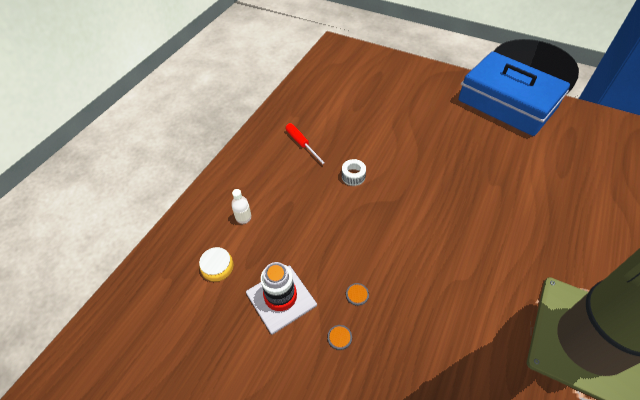

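Scene shows, by pixel:
- Filter look-alikes: the disc in the spigot (417,205), and bare discs on the bench (385,181) and (424,188).
- Collar: one ring, at (259,196).
- Bystanders: bottle (332,281), tin (396,293), driver (206,258).

I choose the disc in the spigot, and will check it in a crop.

Run:
```python
from h import *
S=np.load("pics/last_scene.npz");D=np.load("pics/last_side.npz")
im=np.hstack([cv2.resize(S["image"][165:265,365:465],None,fx=4,fy=4,interpolation=2),cv2.resize(D["image"][250:350,240:340],None,fx=4,fy=4,interpolation=2)])
cv2.imwrite("pics/crop1.png",im[...,::-1])
def tri(a,b):
    A=[]
    for d,(u,v) in((S,a),(D,b)):
        P=d["mtx"]@np.c_[d["R"],d["t"]]; A+=[u*P[2]-P[0],v*P[2]-P[1]]
    X=np.linalg.svd(np.array(A))[2][-1]; return X[:3]/X[3]
print("rim",tri((416.5,206.5),(276.5,272)),onplane(S,416.5,206.5,.12),onplane(D,276.5,272,.12))
print("collar top",onplane(S,259.5,190,.032),onplane(D,353.5,168,.032),tri((259.5,190),(353.5,168)))
for n,a,b,z in(("d1",(385,181),(357,294),.004),("d2",(424,188),(340,337),.004),("bot",(332,281),(241,208),.05),("tin",(397,291),(216,263),.032),("drv",(206,258),(296,134),.012),("tip",(249,226),(323,163),.005)):
    print(n,onplane(S,*a,z),onplane(D,*b,z))
q=[onplane(S,u,v,.012) for u,v in((377,231),(439,232),(412,257))];print(q)
```

```text
rim [0.58444206 0.19111069 0.11456635] [0.58944765 0.19209015 0.12      ] [0.58197382 0.1917206  0.12      ]
collar top [ 0.58354668 -0.18083877  0.032     ] [ 0.58793868 -0.17858742  0.032     ] [ 0.58670163 -0.17809438  0.03494892]
d1 [0.44678924 0.11232068 0.004     ] [0.44565299 0.11391671 0.004     ]
d2 [0.44141374 0.21274088 0.004     ] [0.43833181 0.21188387 0.004     ]
bot [0.77561146 0.05600736 0.05      ] [0.76247018 0.05987925 0.05      ]
tin [0.75134894 0.19175943 0.032     ] [0.73991596 0.19592306 0.032     ]
drv [ 0.78459595 -0.23684009  0.012     ] [ 0.78680199 -0.2378988   0.012     ]
tip [ 0.67402812 -0.17684288  0.005     ] [ 0.67517041 -0.18126522  0.005     ]
[array([0.60622726, 0.12223086, 0.012     ]), array([0.56814578, 0.26339361, 0.012     ]), array([0.65159023, 0.21210121, 0.012     ])]
```

View pics/crop1.png

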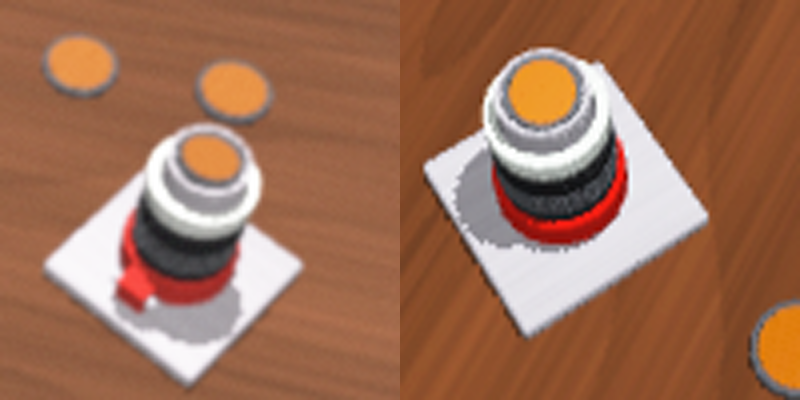

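The crop shows the spigot's disc is visibly smaller than the two on the bench, so it is the right one. Rim centre is at about (417,204) in the scene view and (276,273) in the side view. I move above it.

```bash
python3 -m pendant '[[[0,0,0],[-0.2,0.4,0],1],[[0,0,0],[-0.2,0.4,0],1],[[0,0,0],[-0.2,0.4,0],1],[[0,0,0],[-0.2,0.4,0],1],[[0,0,0],[-0.246,0.485,0],0.6],[[0,0,0],[-0.246,0.485,0],0.6],[[0,0,0],[-0.246,0.485,0],0.6],[[0,0,0],[-0.246,0.485,0],0.6],[[0,0,0],[-0.246,0.485,0],0.6],[[0,0,0],[-0.246,0.485,0],0.6]]'
python3 -c "
from h import *
d=cam('wrist');print(np.round(d['T_tool_cam'],3),r.get_state()['tool_pos'],proj(d,[.585,.191,.12]))"
```

```text
clock: 1.1
tool_pos: [0.5557, 0.2223, 0.2464]
eef_rot: [0.818, 0.575, -0.0, -0.0]
contact_force: [1.0, 0.1, -0.3]
opening: 0.602
[[ 1.     0.     0.001 -0.   ]
 [-0.001  0.95   0.313 -0.081]
 [-0.    -0.313  0.95  -0.137]
 [ 0.     0.     0.     1.   ]] [0.56307135 0.21171207 0.24611659] [304.12828433 232.55863619]
```

```bash
python3 -m pendant '[[[0,0,0],[0,0,0],0.6],[[0,0,0],[0,0,0],0.6]]'
python3 -c "
from h import *
d=cam('wrist');save(d,'pics/w1.png');print(r.get_state()['tool_pos'],proj(d,[.585,.191,.12]))"
```

```text
clock: 1.35
tool_pos: [0.5541, 0.2247, 0.2463]
eef_rot: [0.818, 0.575, -0.0, -0.001]
contact_force: [-0.3, 0.4, -0.9]
opening: 0.598
[0.55351149 0.22578779 0.24647938] [302.35028326 235.01370319]
```

View pics/w1.png

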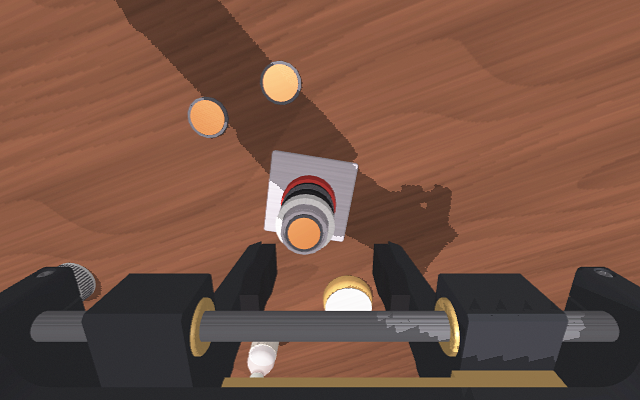

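The wrist view shows the spigot rim near (304,231) with the filter at (304,233), and both pads open. Next I refine by fitting the orange disc.

```bash
cat >> h.py <<'E'
def orange(d,near,rad=45):
    hsv=cv2.cvtColor(np.array(d["image"]),cv2.COLOR_RGB2HSV)
    m=cv2.inRange(hsv,(5,120,190),(25,255,255))
    z=np.zeros_like(m); cv2.circle(z,(int(near[0]),int(near[1])),rad,255,-1); m&=z
    c=max(cv2.findContours(m,0,1)[0],key=cv2.contourArea); return cv2.fitEllipse(c)
E
python3 - <<'E'
from h import *
d=np.load("pics/last_wrist.npz"); e=orange(d,(303,233)); print(e,onplane(d,*e[0],.12))
for n,p in(("scene",(417.5,204)),("side",(276,273))):
    D=np.load(f"pics/last_{n}.npz"); e=orange(D,p,14); print(n,e,onplane(D,*e[0],.12))
s=r.get_state(); print(s["tool_pos"])
E
```

```text
((303.5417785644531, 232.93438720703125), (30.28680419921875, 31.081815719604492), 95.75408935546875) [0.583349   0.19286214 0.12      ]
scene ((417.2809753417969, 203.98301696777344), (9.013836860656738, 13.720165252685547), 116.4688491821289) [0.5824125 0.1927573 0.12     ]
side ((275.15142822265625, 272.4722595214844), (15.045899391174316, 16.038175582885742), 62.59064865112305) [0.58373466 0.19369575 0.12      ]
[0.55351149 0.22578779 0.24647938]
```

```bash
python3 -m pendant '[[[0,0,0],[0.013,0.039,0],0.6],[[0,0,0],[0.013,0.039,0],0.6],[[0,0,0],[0.013,0.039,0.04],0.6],[[0,0,0],[0.013,0.039,0.08],0.6],[[0,0,0],[0.013,0.039,0.105],0.6],[[0,0,0],[0.013,0.039,0.105],0.6],[[0,0,0],[0.013,0.039,0.105],0.6],[[0,0,0],[0.013,0.039,0.105],0.6]]' 60
python3 - <<'E'
from h import *
d=cam('wrist');s=r.get_state();print(s['tool_pos'],s["eef_rot"],s["contact_force"])
R=Ro.from_quat(s["eef_rot"]).as_matrix();print(R.T@(np.array([.583,.193,.12])-s["tool_pos"]))
save(d,'pics/w2.png',(120,120,520,400),2)
E
```

```text
clock: 2.2
tool_pos: [0.5966, 0.2247, 0.1437]
eef_rot: [0.818, 0.575, 0.002, 0.0]
contact_force: [0.3, -0.7, 0.5]
opening: 0.602
[0.59678046 0.22437727 0.14376435] [8.18012784e-01 5.75197130e-01 1.82086522e-03 1.76831696e-04] [ 1.03895823 -0.15802452 -0.10698932]
[-0.03425494 -0.00240975  0.02366368]
```

View pics/w2.png

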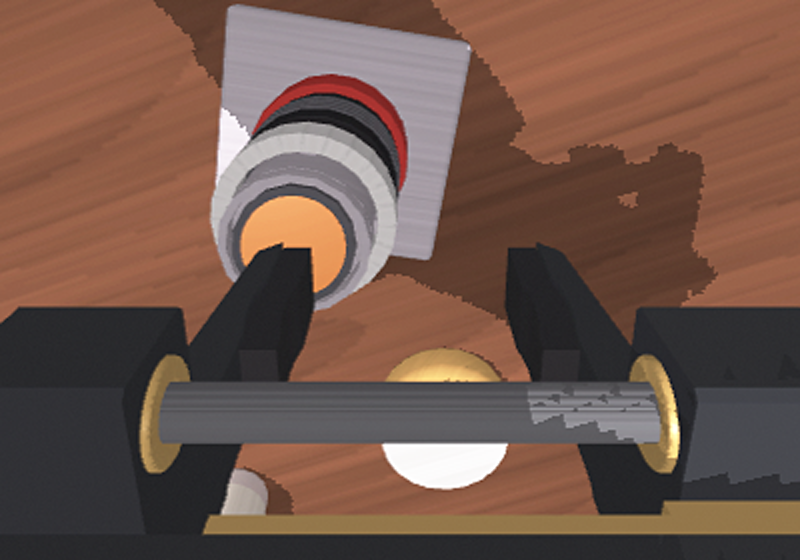

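Left fingertip is over the filter (orange at about (294,243) in the crop). I press down in small steps.

```bash
python3 -m pendant '[[[0,0,0],[-0.003,-0.002,0.006],0.6],[[0,0,0],[-0.003,-0.002,0.011],0.6],[[0,0,0],[-0.003,-0.002,0.013],0.6],[[0,0,0],[-0.003,-0.002,0.015],0.6],[[0,0,0],[-0.003,-0.002,0.016],0.6],[[0,0,0],[-0.003,-0.002,0.016],0.6]]'
python3 -m pendant '[[[0,0,0],[0,0,0.001],0.6],[[0,0,0],[0,0,0.002],0.6],[[0,0,0],[0,0,0.002],0.6]]'
```

```text
clock: 2.85
tool_pos: [0.5936, 0.2206, 0.1265]
eef_rot: [0.818, 0.575, 0.0, 0.001]
contact_force: [-0.5, -2.9, 6.0]
opening: 0.601
clock: 3.15
tool_pos: [0.5936, 0.2205, 0.1264]
eef_rot: [0.818, 0.575, 0.0, 0.001]
contact_force: [-3.0, -2.6, 19.2]
opening: 0.604
```

```bash
python3 -m pendant '[[[0,0,0],[0,0,-0.02],0.6],[[0,0,0],[0,0,-0.04],0.6],[[0,0,0],[-0.03,-0.02,-0.05],1],[[0,0,0],[-0.03,-0.02,-0.05],1],[[0,0,0],[-0.03,-0.02,-0.05],1],[[0,0,0],[-0.03,-0.02,-0.05],1]]'
python3 - <<'E'
from h import *
d=cam('wrist');s=r.get_state();print(s['tool_pos'],s["contact_force"])
p=proj(d,[.583,.193,.12]);e=orange(d,p,60);print(p,e,onplane(d,*e[0],.118))
u,v=map(int,p);save(d,'pics/w3.png',(u-60,v-60,u+60,v+60),5)
E
```

```text
clock: 3.75
tool_pos: [0.5645, 0.2004, 0.1735]
eef_rot: [0.818, 0.575, 0.0, -0.0]
contact_force: [0.2, -0.5, 0.2]
opening: 0.941
[0.56456364 0.20044072 0.17333046] [-0.18989998 -0.81290092  0.45217955]
[323.50471687 251.46517636] ((323.45989990234375, 250.56289672851562), (37.444000244140625, 41.616172790527344), 91.57727813720703) [0.58330603 0.19285319 0.118     ]
```

View pics/w3.png

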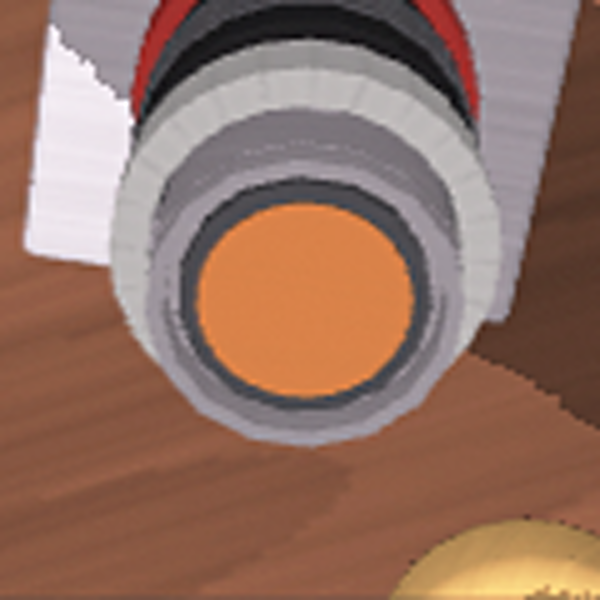

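Filter now lies level: even rim gap all round and the disc sits below the rim. Rim centre is confirmed at (0.583,0.193). On to the collar.

```bash
python3 -m pendant '[[[0,0,0],[-0.02,0.01,-0.03],1],[[0,0,0],[-0.349,0.149,-0.03],1],[[0,0,0],[-0.349,0.149,-0.03],1],[[0,0,0],[-0.349,0.149,-0.03],1],[[0,0,0],[-0.349,0.149,-0.03],1],[[0,0,0],[-0.349,0.149,-0.03],1],[[0,0,0],[-0.349,0.149,-0.03],1],[[0,0,0],[-0.349,0.149,-0.03],1],[[0,0,0],[-0.349,0.149,-0.03],1],[[0,0,0],[-0.349,0.149,-0.03],1]]'
python3 -m pendant '[[[0,0,0],[0,0,0],1],[[0,0,0],[0,0,0],1],[[0,0,0],[0,0,0],1]]'
python3 - <<'E'
from h import *
d=cam('wrist');s=r.get_state();print(s['tool_pos'],s["contact_force"])
print(proj(d,[.586,-.179,.032]));save(d,'pics/w4.png')
E
```

```text
clock: 4.8
tool_pos: [0.586, -0.1818, 0.2029]
eef_rot: [0.82, 0.573, -0.0, 0.0]
contact_force: [-0.4, 1.2, 0.8]
opening: 1.001
clock: 5.1
tool_pos: [0.5863, -0.1769, 0.2037]
eef_rot: [0.817, 0.576, 0.0, -0.0]
contact_force: [-0.8, -0.0, 0.1]
opening: 1.001
[ 0.58625104 -0.17735681  0.2037927 ] [-0.15333981  0.04292188 -0.4686332 ]
[322.33198524 182.37090777]
```

View pics/w4.png

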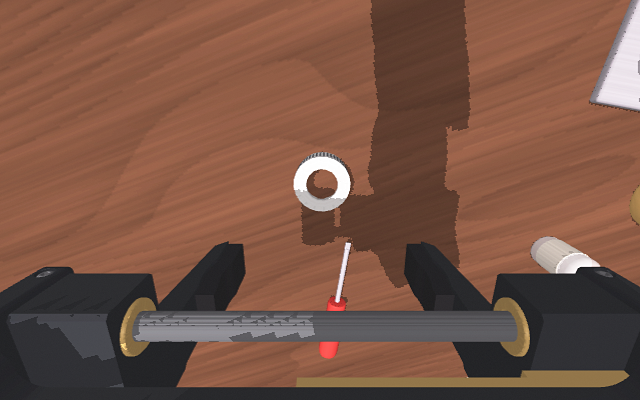

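Collar ring centre is at (322.5,183.5), within 1–2 mm of the estimate, and the driver is clear of both fingers. I go down and grip.

```bash
python3 -m pendant '[[[0,0,0],[-0.002,0.001,0.05],1],[[0,0,0],[-0.002,0.001,0.1],1],[[0,0,0],[-0.002,0.001,0.14],1],[[0,0,0],[-0.002,0.001,0.17],1],[[0,0,0],[-0.002,0.001,0.185],1],[[0,0,0],[-0.002,0.001,0.192],1],[[0,0,0],[-0.002,0.001,0.192],1],[[0,0,0],[-0.002,0.001,0.192],1]]' 40
python3 -m pendant '[[[0,0,0],[0,0,0],0.6],[[0,0,0],[0,0,0],0.6],[[0,0,0],[0,0,0],0.6],[[0,0,0],[0,0,0],0.6],[[0,0,0],[0,0,0],0.6],[[0,0,0],[0,0,0],0.6]]' 40
```

```text
clock: 5.95
tool_pos: [0.5874, -0.1815, 0.0131]
eef_rot: [0.818, 0.575, 0.001, 0.001]
contact_force: [0.1, -0.3, -0.1]
opening: 1.002
clock: 6.55
tool_pos: [0.5866, -0.1812, 0.0122]
eef_rot: [0.818, 0.575, 0.0, 0.0]
contact_force: [-0.6, 0.3, 5.6]
opening: 0.673
```

```bash
python3 -m pendant '[[[0,0,0],[0,0,-0.02],0.4],[[0,0,0],[0,0,-0.06],0.4],[[0,0,0],[0,0,-0.1],0.4],[[0,0,0],[0,0,-0.14],0.4],[[0,0,0],[0,0,-0.17],0.4],[[0,0,0],[0.04,-0.015,-0.17],0.4],[[0,0,0],[0.08,-0.03,-0.17],0.4],[[0,0,0],[0.12,-0.045,-0.17],0.4],[[0,0,0],[0.16,-0.06,-0.17],0.4],[[0,0,0],[0.2,-0.074,-0.17],0.4]]' 40
python3 -m pendant '[[[0,0,0],[0.04,-0.015,0],0.4],[[0,0,0],[0.08,-0.03,0],0.4],[[0,0,0],[0.12,-0.045,0],0.4],[[0,0,0],[0.14,-0.053,0],0.4],[[0,0,0],[0.151,-0.056,0],0.4],[[0,0,0],[0.151,-0.056,0],0.4],[[0,0,0],[0.151,-0.056,0],0.4],[[0,0,0],[0.151,-0.056,0],0.4]]' 40
python3 - <<'E'
from h import *
d=cam('wrist');s=r.get_state();print(s['tool_pos'],s["contact_force"],s["q"])
R=Ro.from_quat(s["eef_rot"]).as_matrix();print(R.T@(np.array([.583,.193,.12])-s["tool_pos"]))
p=proj(d,s["tool_pos"]+R@[0,0,-.0198]);print("collar top pred",p, "rim",proj(d,[.583,.193,.12]))
save(d,'pics/w5.png',(200,140,440,320),3)
E
```

```text
clock: 7.55
tool_pos: [0.5835, 0.0331, 0.1812]
eef_rot: [0.818, 0.575, -0.001, -0.0]
contact_force: [0.8, 0.4, -1.5]
opening: 0.673
clock: 8.35
tool_pos: [0.5832, 0.1899, 0.1815]
eef_rot: [0.819, 0.574, -0.001, 0.001]
contact_force: [0.6, -1.0, -1.6]
opening: 0.673
[0.58321415 0.19026077 0.1815771 ] [-0.21524491 -0.19181288 -1.5969746 ] [-0.26235013  0.75706218 -0.23004771  1.66256985  0.23387827  0.74992218
  0.61813761]
[ 0.00259915 -0.00115854  0.06157265]
collar top pred [325.46317177 288.50551555] rim [328.70902451 219.59050622]
```

View pics/w5.png

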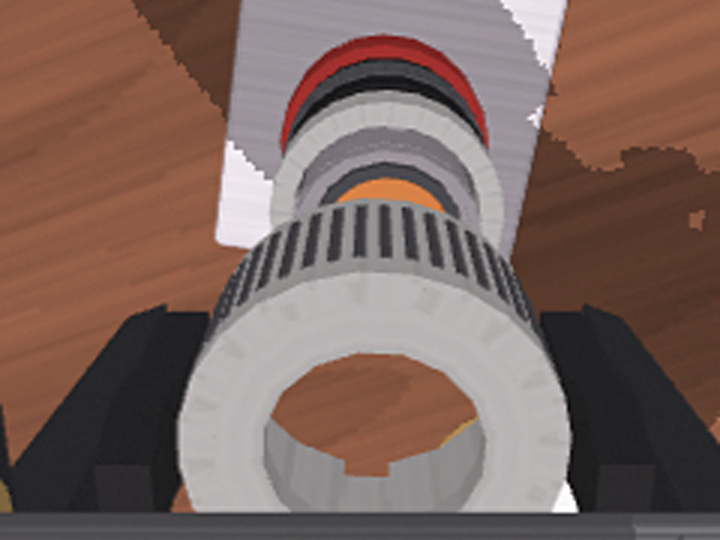

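The collar is held level with its lip up: hole centre about (325,~288), outer front edge at row 230.7, hole front edge at row 256.7. The rim is right behind it. I check the collar's offset in the jaws.

Run:
```python
from h import *
d=np.load("pics/last_wrist.npz");s=r.get_state();R=Ro.from_quat(s["eef_rot"]).as_matrix()
for dy in(-.002,-.001,0,.001,.002,.003):
    print(dy,[proj(d,s["tool_pos"]+R@[0,dy-a,-.0198]).round(1) for a in(.03,.017)])
```

```text
-0.002 [array([325.6, 223.7]), array([325.5, 251.2])]
-0.001 [array([325.6, 225.9]), array([325.5, 253.3])]
0 [array([325.6, 228.1]), array([325.5, 255.3])]
0.001 [array([325.6, 230.2]), array([325.5, 257.3])]
0.002 [array([325.6, 232.4]), array([325.5, 259.4])]
0.003 [array([325.6, 234.5]), array([325.5, 261.4])]
```

```bash
python3 -m pendant '[[[0,0,0],[0.0026,-0.0022,0.02],0.4],[[0,0,0],[0.0026,-0.0022,0.035],0.4],[[0,0,0],[0.0026,-0.0022,0.042],0.4],[[0,0,0],[0.0026,-0.0022,0.046],0.4],[[0,0,0],[0.0026,-0.0022,0.05],0.4],[[0,0,0],[0.0026,-0.0022,0.053],0.4],[[0,0,0],[0.0026,-0.0022,0.053],0.4]]' 40
python3 - <<'E'
from h import *
s=r.get_state();print(s['tool_pos'],s["contact_force"],s["moment"])
E
```

```text
clock: 9.1
tool_pos: [0.5822, 0.1952, 0.1288]
eef_rot: [0.818, 0.575, 0.0, 0.001]
contact_force: [1.7, -2.4, -3.4]
opening: 0.675
[0.58217648 0.1951721  0.12879639] [ 1.67317562 -2.44472231 -3.40057517] [-4.00555190e-01 -2.43847071e-01  2.01301291e-04]
```

The collar is over the spigot with slight side load. I ease about 2 mm towards -y while lowering to the sleeve.

```bash
python3 -m pendant '[[[0,0,0],[-0.0018,0.0007,0],0.4],[[0,0,0],[-0.0018,0.0007,0.004],0.4],[[0,0,0],[-0.0018,0.0007,0.008],0.4],[[0,0,0],[-0.0018,0.0007,0.011],0.4],[[0,0,0],[-0.0018,0.0007,0.013],0.4],[[0,0,0],[-0.0018,0.0007,0.013],0.4]]' 40
python3 - <<'E'
from h import *
s=r.get_state();print(s['tool_pos'],s["contact_force"],s["moment"])
E
```

```text
clock: 9.7
tool_pos: [0.5815, 0.1942, 0.1153]
eef_rot: [0.818, 0.575, -0.0, -0.0]
contact_force: [0.2, 0.7, -1.5]
opening: 0.677
[0.58145807 0.19416046 0.11529342] [ 0.15347937  0.6754582  -1.46780912] [-0.05128843  0.03493645 -0.02140931]
```

```bash
python3 -m pendant '[[[0,0,0],[0,0,0.002],0.4],[[0,0,0],[0,0,0.0035],0.4],[[0,0,0],[0,0,0.0035],0.4],[[0,0,0],[0,0,0.0035],0.4]]' 40
python3 - <<'E'
from h import *
s=r.get_state();print(s['tool_pos'],s["contact_force"],s["moment"],s["q"][6])
E
```

```text
clock: 10.1
tool_pos: [0.5818, 0.1943, 0.1125]
eef_rot: [0.818, 0.575, 0.0, -0.0]
contact_force: [-1.1, -0.6, 1.6]
opening: 0.675
[0.58176433 0.19425173 0.1124525 ] [-1.13922682 -0.62119001  1.62964475] [-0.01169509  0.10547764  0.00243866] 0.5859957413909704
```

```bash
python3 -m pendant '[[[0,0,0],[0,0,0.0008],0.4],[[0,0,0],[0,0,0.0008],0.4],[[0,0,0],[0,0,0.0008],0.4]]' 40; python3 -m pendant '[[[0,0,0],[0,0,0.0008],0.4],[[0,0,0],[0,0,0.0008],0.4],[[0,0,0],[0,0,0.0008],0.4]]' 40
```

```text
clock: 10.4
tool_pos: [0.5818, 0.1942, 0.1116]
eef_rot: [0.818, 0.575, 0.0, -0.0]
contact_force: [-0.2, -0.5, 3.1]
opening: 0.675
clock: 10.7
tool_pos: [0.5819, 0.1943, 0.1108]
eef_rot: [0.818, 0.575, 0.0, -0.0]
contact_force: [-0.8, 0.7, 4.6]
opening: 0.674
```

```bash
python3 -m pendant '[[[0,0,0],[0,0,0.0008],0.4],[[0,0,0],[0,0,0.0008],0.4],[[0,0,0],[0,0,0.0008],0.4]]' 40; python3 -m pendant '[[[0,0,0],[0,0,0.0008],0.4],[[0,0,0],[0,0,0.0008],0.4],[[0,0,0],[0,0,0.0008],0.4]]' 40
python3 - <<'E'
from h import *
s=r.get_state();print(s['tool_pos'],s["contact_force"],s["moment"])
E
```

```text
clock: 11.0
tool_pos: [0.5819, 0.1943, 0.1099]
eef_rot: [0.818, 0.575, 0.0, -0.0]
contact_force: [-0.7, 0.5, 5.1]
opening: 0.677
clock: 11.3
tool_pos: [0.5819, 0.1943, 0.1092]
eef_rot: [0.818, 0.575, 0.0, -0.0]
contact_force: [0.1, 0.0, 5.8]
opening: 0.673
[0.58188833 0.19427805 0.10915781] [0.1147418  0.01943966 5.81334069] [ 0.05629134  0.04480895 -0.04095314]
```

Force grows at the spring's own rate well below lug level, so the keyways seem to be already lined up. I push on and look for the hard stop.

```bash
python3 -m pendant '[[[0,0,0],[0,0,0.001],0.4],[[0,0,0],[0,0,0.002],0.4],[[0,0,0],[0,0,0.003],0.4],[[0,0,0],[0,0,0.003],0.4]]' 40; python3 -m pendant '[[[0,0,0],[0,0,0.0005],0.4],[[0,0,0],[0,0,0.001],0.4],[[0,0,0],[0,0,0.001],0.4]]' 40;python3 -m pendant '[[[0,0,0],[0,0,0.0005],0.4],[[0,0,0],[0,0,0.001],0.4],[[0,0,0],[0,0,0.001],0.4]]' 40
python3 - <<'E'
from h import *
s=r.get_state();print(s['tool_pos'],s["contact_force"],s["moment"])
d=cam("wrist");save(d,'pics/w6.png',(220,180,420,330),3)
d=cam("side");D=d["image"];a=cv2.resize(D[240:320,220:340],None,fx=5,fy=5,interpolation=2);cv2.imwrite("pics/s6.png",a[...,::-1])
E
```

```text
clock: 11.7
tool_pos: [0.5819, 0.1942, 0.1064]
eef_rot: [0.818, 0.575, 0.0, 0.0]
contact_force: [-1.8, 0.7, 6.6]
opening: 0.673
clock: 12.0
tool_pos: [0.5819, 0.1942, 0.1055]
eef_rot: [0.818, 0.575, 0.0, 0.0]
contact_force: [-1.4, 0.1, 8.2]
opening: 0.678
clock: 12.3
tool_pos: [0.5819, 0.1943, 0.1052]
eef_rot: [0.818, 0.575, 0.0, 0.0]
contact_force: [-2.0, -1.0, 12.8]
opening: 0.673
[0.58191689 0.19427169 0.10516669] [-2.01049577 -1.02637777 12.78557165] [-0.09595423  0.5567355  -0.12597569]
```

View pics/w6.png

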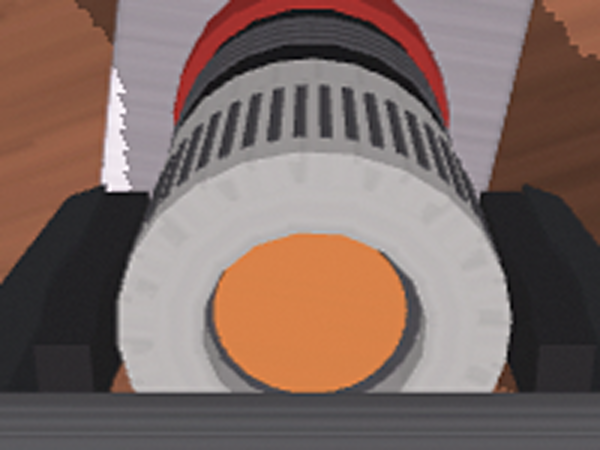

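The lip edges appear at the same wrist-view pixels as before insertion (outer front edge row 230.7, hole edge row 257). So the collar has not slipped in the jaws, and the hard stop came at collar centre z≈0.109, which is fully home. I hold briefly, recheck and hand in.

```bash
python3 -m pendant '[[[0,0,0],[0,0,0.0004],0.4],[[0,0,0],[0,0,0.0004],0.4],[[0,0,0],[0,0,0.0004],0.4],[[0,0,0],[0,0,0.0004],0.4],[[0,0,0],[0,0,0.0004],0.4]]' 40
python3 - <<'E'
from h import *
d=cam("scene");S=np.load("pics/last_side.npz")
for n,p in(("bottle",(241,208)),("tin",(216,263)),("driver",(296,134))): print(n,S["image"][p[1],p[0]])
s=r.get_state();print(s["tool_pos"],s["contact_force"],s["opening"]);print(r.finish_job())
E
```

```text
clock: 12.9
tool_pos: [0.5819, 0.1942, 0.1052]
eef_rot: [0.818, 0.575, 0.001, 0.0]
contact_force: [-3.5, -1.1, 16.2]
opening: 0.673
bottle [84 89 54]
tin [252 253 252]
driver [86 92 57]
[0.58191193 0.19424981 0.10514632] [-2.81273899 -1.16926326 15.46560598] 0.6760301569323928
the job is handed in; nothing more can be done
None
```

The job is handed in at about 13 s, with the arm still holding the collar pushed fully home.

- **Filter:** I pressed it with one fingertip up to 19 N. A close wrist-camera look then showed it lying level in its seat.
- **Collar:** I gripped it lip up at 40 N and lowered it over the spigot. I never had to turn it: the keyways were already over the lugs, and it slid down at the spring's own rate to a hard stop. That stop came at collar centre z ≈ 0.109 m, which is the fully home height. At hand-in it was being pushed down with about 15 N, and the camera showed no slip in the jaws.
- **Unproven:** I did not test the lug engagement by trying to turn the collar. It rests on the depth and the force reading.
- **Bystanders:** The last check did not confirm that the bottle and screwdriver stayed put. Their side-camera pixels read olive rather than white or red, probably because the arm was in the way. The tin's pixel still read white. The arm's path kept clear of all three, and I saw no unexpected contact force, though I did not look at a final picture of them.

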